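Tray up the measured bushings, one kind to a row

ROBOT

A 6-joint arm with a two-finger parallel gripper is mounted at the origin on the work surface. World frame = base frame: x ahead of the robot, y to its left, z up, the work surface at z = 0. Lengths are in m, angles in rad, forces in N, time in s.
With the tool pointing down it reaches from about 0.35 to 0.975 m from the base axis. Payload 17.4 kg.
Tool frame: the origin (TCP) lies midway between the tips of the shut fingers; the grasp point (between the pads) lies 19 mm behind it; z points along the fingers, y is the line along which they close (so a half turn about z gives the same grasp; the last joint's range is limited). The gripper opens to 85 mm and grips with 20 to 120 N. Pads are 22 mm wide; open, the fingers measure 114 mm over their backs; the gripper's body (76 mm by 85 mm) begins 54 mm behind the grasp point. The pads swing forward as they close: fully open they stand 13 mm farther back than shut.
Start: joints at [-1.371, 0.116, 1.442, -0, 1.584, -0.038], TCP at [0.159, -0.656, 0.231] pointing down, gripper open.
Joint ranges: [-2.83, 2.83], [-0.83, 2.19], [0.07, 2.5], [-1.14, 4.28], [0.01, 3], [-2.97, 2.97]. Speed limits (rad/s): [1.89, 1.89, 2.22, 3.14, 3.14, 3.14].

INTERFACE

Orientations are given as a 3x3 rotation matrix whose columns are the frame's x, y, z axes.
In Python, from cell import arm gives the robot as it stands.
- The arm moves only by the shell command python3 nudge.py FILE [FORCE], which reads ROWS from the file FILE. ROWS is a JSON object whose key "steps" holds a list of rows, 1 to 8 of them, each of 5 numbers: dx, dy, dz in shares of 0.75 m (1.0 is 0.75 m), then a turn about the tool's z in parts of the range, where 1.0 means pi rad, then the opening from 0.0 (shut) to 1.0 (fully open); each row is the pose to reach, as a shift and turn from the pose commanded when the command began, along the tool's axes at that moment; what a row does not reach only later rows make up. A row lasts 1/12 s, in which the tool goes at most 0.0417 m and 0.125 rad, less where a joint would pass 70% of its speed; a pose out of reach is approached as far as the arm can. The fingers move at their own pace and stop on an object; FORCE is the grip in N (left out, the last holds). Time passes only in rows, so rows that do not move let the fingers close. It prints the time, the measured TCP pose, the force, the opening and the grip force at its end. Shift and turn numbers lie between -1 and 1, and a call with a number outside is refused. Input that does not fit is refused with a message, and nothing moves.
- arm.get_obs(): the state, without advancing time (a new reading comes with each control period).
- arm.get_image(name): name is "scene" or "top" or "wrist"; returns a dict with "image" (400x640x3 uint8, blue, green, red), "camera_matrix" (3x3 intrinsics, pixels), "k1" (the pictures are not rectified: a ray, as slopes to the right and down, at radius r is drawn at 1 + k1 r^2 times it, then the intrinsics apply), "world_to_cam" (4x4, takes a point from world to camera coordinates). Camera axes: x right, y down, z forward; pixel columns grow to the right and rows downward; lengths in m; the calibration is good to about 2 mm. A picture is of the moment at which its call begins. There is no depth.
- arm.finish_job(): hands the job in; it is judged then, once.
The state is a dict: "t": time; "qpos": joint angles; "qvel": joint speeds; "joint_efforts": joint torques, N m; "tcp_pos": TCP position; "orientation": TCP orientation; "contact_force": force on the tool from outside, world axes, zero at the start; "moment": the same for the moment, N m; "opening": opening from 0.0 (shut) to 1.0 (fully open); "grip_force": force on a finger pad.
Only numpy, scipy, OpenCV 4.12 (cv2) and the standard library are available. Lean on these libraries where they do the work, as an engineer would, in place of code of your own. Each camera call takes 0.05 s, during which the arm holds its last target. There are 200 camera calls.

TASK

Put the four loose bushings from the mat into the tray, one to a compartment, flat on its floor with the flange down, so that one row is all steel and the other all brass: each kind goes in the row where one of its kind already stands. They are finished parts, so set each one down rather than dropping it, and leave the tray, the two bushings already in it and the tools around it where they are.

Things in the scene. Friction and masses are not known exactly. Their poses are not given: they have to be found in the camera images.
- tray: Blue tray, 0.8 kg, loose on a black mat (mat top at z = 3 mm). 229 (x) by 154 (y) by 18 mm tall, plus 11 mm lips at the short ends. Two rows of three compartments along x, pitch 75 mm, each 71 mm square inside, grey inlay; floor 6 mm above the underside, walls and dividers 4 mm thick, 12 mm above that floor. Origin: centre of underside; z up.
- steel_0: Silver-grey steel bushing, loose, about 0.27 kg: flange 54 mm across, 10 mm thick, with four dark bolt holes; above it a round hub 26 mm across up to 46 mm over the underside, dark bore mark on top. Origin: centre of underside; z up along the hub. Already stands in the tray, in an end compartment of one row.
- brass_0: Yellow brass bushing, loose, about 0.2 kg: flange 48 mm across, 8 mm thick; above it a round hub 26 mm across up to 40 mm over the underside, dark bore mark on top. Origin: centre of underside; z up along the hub. Already stands in the tray, in the end compartment of the other row, beside the steel one.
- steel_1: Silver-grey steel bushing, loose, about 0.27 kg: flange 54 mm across, 10 mm thick, with four dark bolt holes; above it a round hub 26 mm across up to 46 mm over the underside, dark bore mark on top. Origin: centre of underside; z up along the hub. Starts flange down on the black mat beside the tray.
- steel_2: Silver-grey steel bushing, loose, about 0.27 kg: flange 54 mm across, 10 mm thick, with four dark bolt holes; above it a round hub 26 mm across up to 46 mm over the underside, dark bore mark on top. Origin: centre of underside; z up along the hub. Starts flange down on the black mat beside the tray.
- brass_1: Yellow brass bushing, loose, about 0.2 kg: flange 48 mm across, 8 mm thick; above it a round hub 26 mm across up to 40 mm over the underside, dark bore mark on top. Origin: centre of underside; z up along the hub. Starts flange down on the black mat beside the tray.
- brass_2: Yellow brass bushing, loose, about 0.2 kg: flange 48 mm across, 8 mm thick; above it a round hub 26 mm across up to 40 mm over the underside, dark bore mark on top. Origin: centre of underside; z up along the hub. Starts flange down on the black mat beside the tray.
- cell_a0 (a point): Centre of the floor of a compartment of the tray (6 mm above the tray's underside): row a, the row on the tray's +y side; number 0 of 0, 1, 2 counted along the tray's x. A bushing already stands here.
- cell_a1 (a point): Centre of the floor of a compartment of the tray (6 mm above the tray's underside): row a, the row on the tray's +y side; number 1 of 0, 1, 2 counted along the tray's x. Empty at the start.
- cell_a2 (a point): Centre of the floor of a compartment of the tray (6 mm above the tray's underside): row a, the row on the tray's +y side; number 2 of 0, 1, 2 counted along the tray's x. Empty at the start.
- cell_b0 (a point): Centre of the floor of a compartment of the tray (6 mm above the tray's underside): row b, the row on the tray's -y side; number 0 of 0, 1, 2 counted along the tray's x. A bushing already stands here.
- cell_b1 (a point): Centre of the floor of a compartment of the tray (6 mm above the tray's underside): row b, the row on the tray's -y side; number 1 of 0, 1, 2 counted along the tray's x. Empty at the start.
- cell_b2 (a point): Centre of the floor of a compartment of the tray (6 mm above the tray's underside): row b, the row on the tray's -y side; number 2 of 0, 1, 2 counted along the tray's x. Empty at the start.
- caliper: Digital caliper lying flat on the mat beyond the bushings: steel beam 235 by 16 mm along its x, jaws up to 51 mm to its -y, black slider with display, 14 mm tall. Origin: on the mat under the beam's centre. Not part of the job.
- screwdriver: Screwdriver, 190 mm long with an orange handle, lying on the mat on the far side of the tray, 30 mm tall at most; x is its length. Not part of the job.
- meter: Blue handheld meter with a green screen and round keys, lying flat on the mat to the left of the loose bushings: 156 by 72 by 28 mm, x is its long side. Origin: centre of its underside. Not part of the job.

How it is judged:
By the outcome, as a careful person would: the job done as asked, in the order asked, and still so for the second after the job is handed in, with the robot touching nothing.
It also fails if it takes over 69 s, if anything falls off the work surface, if the arm or the gripper's body presses on something with over 40 N, if the wrist force passes 120 N, or if a joint passes its speed limit or range.

## Working session

There is one attempt and no reset: what is moved stays moved. The work goes in short steps, Python scripts to look and compute and a shell command to move; the robot and the scene stay as the last step left them, time stands still between calls to the robot, and variables do not carry over. Pictures are saved under pics/ and viewed, at most 10 in all, crops included, and the job is handed in when it is done.

```bash
ls; mkdir -p pics; python3 - <<'E'
from cell import arm
import cv2
for n in ("top","scene"):
    d=arm.get_image(n); cv2.imwrite(f"pics/{n}0.png",d["image"]); print(n,d["camera_matrix"],d["k1"],d["world_to_cam"])
o=arm.get_obs();print(o["t"],o["tcp_pos"],o["orientation"],o["opening"])
E
```

```text
cell.py
nudge.py
pics
top [[482.8716327    0.         313.56550608]
 [  0.         482.8716327  199.98034941]
 [  0.           0.           1.        ]] -0.09355561636152927 [[-2.88191759e-04 -9.99812871e-01 -1.93426751e-02  1.21191340e-01]
 [-9.80777862e-01  4.05688544e-03 -1.95085435e-01  5.86163666e-01]
 [ 1.95127400e-01  1.89146455e-02 -9.80595500e-01  1.00300886e+00]
 [ 0.00000000e+00  0.00000000e+00  0.00000000e+00  1.00000000e+00]]
scene [[395.37921347   0.         316.59060106]
 [  0.         395.37921347 201.20365836]
 [  0.           0.           1.        ]] -0.07494896420775951 [[ 0.48701946  0.87328797  0.01342263 -0.39625323]
 [ 0.75583926 -0.41371991 -0.50748679 -0.38317442]
 [-0.4376289   0.25730129 -0.86155498  1.29983178]
 [ 0.          0.          0.          1.        ]]
0.1 [ 0.15894877 -0.65585325  0.23062006] [[ 9.71858913e-01  2.35563595e-01 -2.16197553e-04]
 [ 2.35563693e-01 -9.71858378e-01  1.01947520e-03]
 [ 3.00378412e-05 -1.04171436e-03 -9.99999457e-01]] 1.002867278405798
```

View pics/top0.png

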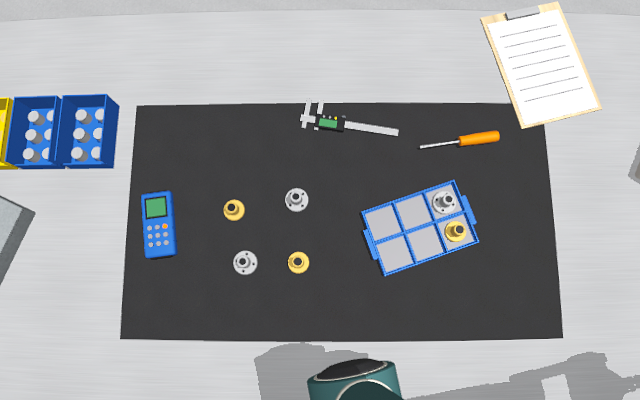

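View pics/scene0.png

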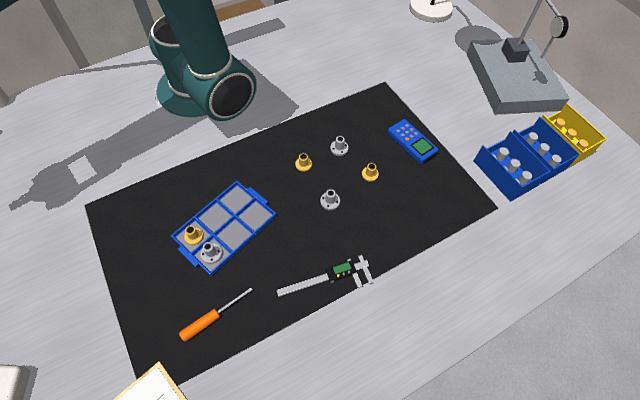

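The top view shows loose steel at (297,200) and (245,262), and loose brass at (234,210) and (298,262). The tray's steel is at (445,202), in the upper row, and its brass at (456,231), in the lower row. The scene view agrees with this. Next I measure.

```bash
cat > m.py <<'E'
from cell import arm
import cv2, numpy as np
def ray(d,uv):
    K=d["camera_matrix"];k=d["k1"]
    p=cv2.undistortPoints(np.array([[uv]],float),K,np.array([k,0,0,0,0.]))[0,0]
    T=d["world_to_cam"];R=T[:3,:3];c=-R.T@T[:3,3]
    return c,R.T@np.array([p[0],p[1],1])
def cast(d,uv,z):
    c,v=ray(d,uv); return (c+v*(z-c[2])/v[2])[:2]
def proj(d,P):
    T=d["world_to_cam"];p=(T@np.append(P,1))[:3];s=p[:2]/p[2];s=s*(1+d["k1"]*(s@s))
    return d["camera_matrix"][:2,:2]@s+d["camera_matrix"][:2,2]
def blobs(m,lo,hi):
    n,l,s,c=cv2.connectedComponentsWithStats(m.astype(np.uint8),connectivity=4)
    return [(c[i],s[i]) for i in range(1,n) if lo<=s[i,4]<=hi]
def bore(d,uv0,z):
    "dark bore mark nearest uv0 -> weighted centroid cast on z"
    g=cv2.cvtColor(d["image"],cv2.COLOR_BGR2GRAY).astype(float)
    u,v=np.round(uv0).astype(int); r=5
    w=np.clip(105-g[v-r:v+r+1,u-r:u+r+1],0,None)
    l=cv2.connectedComponents((w>0).astype(np.uint8),connectivity=4)[1]
    yy,xx=np.mgrid[-r:r+1,-r:r+1]
    k=l[np.unravel_index(np.argmin(np.where(l>0,xx**2+yy**2,999)),l.shape)]
    w=w*(l==k); px=np.array([u+(w*xx).sum()/w.sum(),v+(w*yy).sum()/w.sum()])
    return px,(l==k).sum(),cast(d,px,z)
def cells(d,lo=100):
    "grey inlay of empty cells -> centres, half the near wall's occlusion removed"
    im=d["image"];h=cv2.cvtColor(im,cv2.COLOR_BGR2HSV)
    m=(h[...,1]<50)&(h[...,2]>110)
    out=[]
    for c,s in blobs(m,lo,2500):
        if .45<s[2]/s[3]<2.2:
            p=cast(d,c,.009);cc=ray(d,c)[0]
            out.append((c,s[4],p-.006*(p-cc[:2])/(cc[2]-.009)))
    return out
E
python3 - <<'E'
from m import *
np.set_printoptions(precision=4,suppress=True)
t=arm.get_image("top");s=arm.get_image("scene")
px={"s1":(297,196,.049),"s2":(243,262,.049),"b1":(231,209,.043),"b2":(297,262,.043),"s0":(445,201,.055),"b0":(459,231,.049)}
sx={"s1":(331,193),"s2":(340,139),"b1":(371,167),"b2":(303,155),"s0":(209,246),"b0":(191,229)}
for k,(u,v,z) in px.items():
    a=bore(t,(u,v),z);b=bore(s,sx[k],z);print(k,a,b)
for d in(t,s):
    print([ (c,a,p) for c,a,p in cells(d) if .2<p[0]<.9 and -.6<p[1]<.5])
def crop(d,x0,y0,x1,y1,f):return cv2.resize(d["image"][y0:y1,x0:x1],None,fx=f,fy=f,interpolation=0)
cv2.imwrite("pics/c1.png",np.vstack([crop(t,215,175,485,285,2.9),crop(s,170,125,440,225,2.9)]))
E
```

```text
s1 (array([295.5781, 196.0052]), np.int64(27), array([0.5976, 0.1601])) (array([330.32  , 192.4902]), np.int64(21), array([0.5977, 0.1609]))
s2 (array([242.1568, 261.0959]), np.int64(30), array([0.4532, 0.2758])) (array([340.0158, 138.4298]), np.int64(16), array([0.4535, 0.277 ]))
b1 (array([230.9259, 206.9159]), np.int64(40), array([0.5745, 0.3054])) (array([371.1519, 164.7802]), np.int64(54), array([0.5708, 0.3077]))
b2 (array([297.446 , 261.0589]), np.int64(43), array([0.4538, 0.1554])) (array([302.9676, 153.4373]), np.int64(77), array([0.4462, 0.1604]))
s0 (array([448.2991, 198.7085]), np.int64(26), array([ 0.5888, -0.1782])) (array([207.1771, 246.0841]), np.int64(27), array([ 0.5896, -0.1785]))
b0 (array([459.1363, 229.1611]), np.int64(40), array([ 0.5216, -0.2003])) (array([189.7882, 229.4123]), np.int64(35), array([ 0.5231, -0.2005]))
[(array([443.1757, 201.4399]), np.int32(666), array([ 0.5905, -0.1766])), (array([296.4275, 199.5307]), np.int32(407), array([0.5964, 0.1601])), (array([413.1108, 211.9568]), np.int32(740), array([ 0.5664, -0.1063])), (array([382.5229, 222.5636])
[... 435 characters left out ...]
, np.int32(429), array([ 0.4762, -0.0622])), (array([329.4638, 200.0511]), np.int32(235), array([0.5998, 0.1587])), (array([254.7185, 215.8382]), np.int32(476), array([ 0.5472, -0.0379])), (array([214.6315, 217.319 ]), np.int32(464), array([ 0.5005, -0.1325])), (array([233.6763, 234.6975]), np.int32(519), array([ 0.5713, -0.1083])), (array([185.9262, 241.877 ]), np.int32(122), array([ 0.5315, -0.2236])), (array([211.1596, 254.867 ]), np.int32(451), array([ 0.5957, -0.18  ])), (array([302.2204, 284.4489]), np.int32(372), array([ 0.7721, -0.0165])), (array([234.3818, 299.8727]), np.int32(110), array([ 0.7288, -0.1745])), (array([151.0608, 388.3471]), np.int32(1069), array([ 0.8227, -0.4118]))]
```

View pics/c1.png

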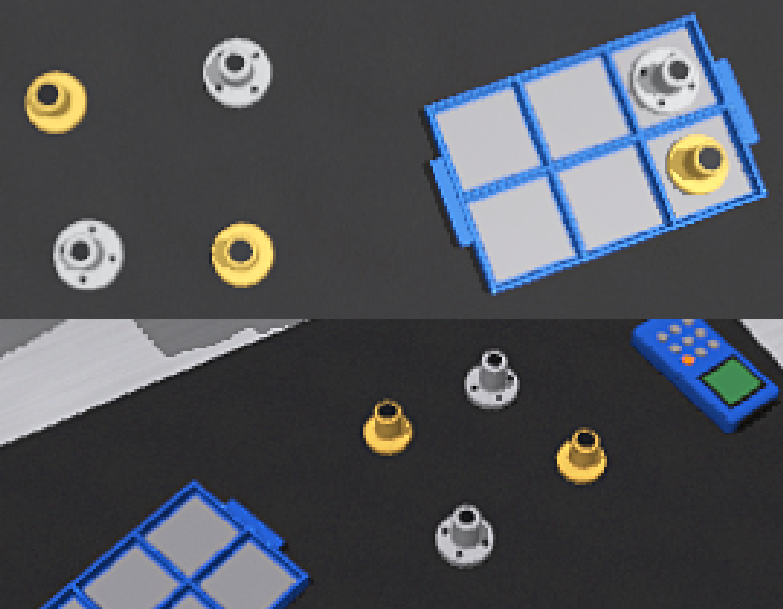

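The two views agree to 1–4 mm. The cell pitches come out at 74.5 and 74.6 mm, against 75 mm given. The steel row's empty cells are at (.569,-.107) and (.545,-.037), and the brass row's at (.498,-.131) and (.474,-.061). I turn the tool so the fingers close across the rows (yaw 1.90).

The manual's scale: shifts go in shares of 0.75 m and turns go in shares of pi rad. Converting my numbers, -0.248 m / 0.75 = -0.3307, -0.217 m / 0.75 = -0.2893, -1 rad / 3.1416 = -0.3183.

```bash
cat > d.py <<'E'
import sys,numpy as np
from cell import arm
P=dict(s1=(.5977,.1605),s2=(.4533,.2764),b1=(.574,.306),b2=(.4535,.1555),Sm=(.5688,-.1073),Se=(.5448,-.0368),Bm=(.4982,-.1313),Be=(.4741,-.0612))
o=arm.get_obs();R=o["orientation"];np.set_printoptions(precision=4,suppress=True)
yaw=np.arctan2(R[1,0],R[0,0]);print("q",o["qpos"],"yaw",yaw.round(3),"turn to 1.9:",(yaw-1.9).round(3))
for a in sys.argv[1:]:
    n,z=a.split(",");print(a,R.T@(np.append(P[n],float(z))-o["tcp_pos"]))
E
echo '{"steps":[[0.036,-0.0413,0,-0.0398,1],[0.072,-0.0827,0,-0.0796,1],[0.108,-0.124,0,-0.1194,1],[0.144,-0.1653,0,-0.1592,1],[0.18,-0.2067,0,-0.1989,1],[0.216,-0.248,0,-0.2387,1],[0.252,-0.2893,0,-0.2785,1],[0.288,-0.3307,0,-0.3183,1]]}' > mv.in && python3 nudge.py mv.in && python3 d.py s1,.1
```

```text
t: 0.87
tcp_pos: [0.3108, -0.3623, 0.2313]
orientation: [[0.321, 0.947, 0.0], [0.947, -0.321, -0.0], [-0.0, 0.0, -1.0]]
contact_force: [0.5, -0.2, -0.7]
opening: 0.995
grip_force: 0.0
q [-0.9152 -0.3252  1.8491  0.0001  1.6174 -0.5879] yaw 1.244 turn to 1.9: -0.656
s1,.1 [0.5872 0.1036 0.1312]
```

Converted, 0.32 m / 0.75 = 0.4267, 0.05 m / 0.75 = 0.0667, -0.656 rad / 3.1416 = -0.2088.

```bash
echo '{"steps":[[0.0533,0.0093,0,-0.0382,1],[0.1067,0.0187,0.0133,-0.0764,1],[0.16,0.028,0.0267,-0.1146,1],[0.2133,0.0373,0.04,-0.1528,1],[0.2667,0.0467,0.0533,-0.191,1],[0.32,0.056,0.0667,-0.2088,1],[0.3733,0.0653,0.08,-0.2088,1],[0.4267,0.0747,0.0933,-0.2088,1]]}' > mv.in && python3 nudge.py mv.in && python3 d.py s1,.1
```

```text
t: 1.53
tcp_pos: [0.468, -0.0788, 0.1613]
orientation: [[-0.318, 0.948, 0.001], [0.948, 0.318, -0.0], [-0.0, 0.001, -1.0]]
contact_force: [0.2, -0.6, 0.5]
opening: 1.001
grip_force: 0.0
q [-0.2206 -0.3081  1.949  -0.      1.5    -0.5442] yaw 1.894 turn to 1.9: -0.006
s1,.1 [0.1857 0.1991 0.0614]
```

Converted, 0.199 m / 0.75 = 0.2653, 0.193 m / 0.75 = 0.2573.

```bash
echo '{"steps":[[0.036,0.0387,0.0133,0,1],[0.072,0.0773,0.0267,0,1],[0.108,0.116,0.04,0,1],[0.144,0.1547,0.0533,0,1],[0.18,0.1933,0.0667,0,1],[0.216,0.232,0.08,0,1],[0.24,0.2573,0.0813,0,1],[0.248,0.2653,0.0813,0,0.7]]}' > mv.in && python3 nudge.py mv.in && python3 d.py s1,.018
python3 - <<'E'
from m import *
d=arm.get_image("wrist");cv2.imwrite("pics/w1.png",d["image"])
print(proj(d,[.5977,.1605,.049]),arm.get_obs()["tcp_pos"])
E
```

```text
t: 2.2
tcp_pos: [0.5978, 0.1618, 0.0991]
orientation: [[-0.32, 0.948, -0.002], [0.948, 0.32, 0.0], [0.001, -0.002, -1.0]]
contact_force: [-0.1, 0.5, -0.7]
opening: 0.884
grip_force: 0.0
q [ 0.2229  0.0632  1.7153  0.0005  1.3647 -0.1025] yaw 1.896 turn to 1.9: -0.004
s1,.018 [-0.0013 -0.0003  0.0811]
[319.56862304 224.4720524 ] [0.59779836 0.16135314 0.0996198 ]
```

View pics/w1.png

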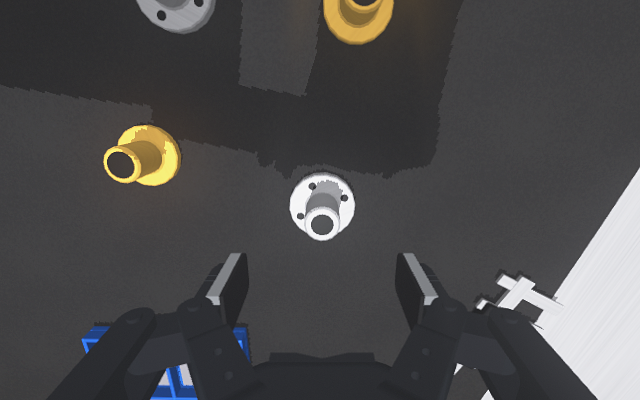

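The wrist view shows steel_1's bore at (322,224), against a predicted (319.6,224.5), so the measurement holds. I descend and grip it.

Converted, 0.081 m / 0.75 = 0.108, 0.078 m / 0.75 = 0.104.

```bash
python3 - <<'E'
from m import *
d=arm.get_image("wrist");print(bore(d,(122,165),.043),proj(d,[.4535,.1555,.043]))
E
echo '{"steps":[[-0.0013,0,0.04,0,0.7],[-0.0013,0,0.0733,0,0.7],[-0.0013,0,0.0933,0,0.7],[-0.0013,0,0.104,0,0.7],[-0.0013,0,0.108,0,0.7],[-0.0013,0,0.108,0,0.2],[-0.0013,0,0.108,0,0.2],[-0.0013,0,0.108,0,0.2]]}' > mv.in && python3 nudge.py mv.in 60 && echo '{"steps":[[0,0,0,0,0.2],[0,0,0,0,0.2],[0,0,0,0,0.2],[0,0,0,0,0.2]]}' > mv.in && python3 nudge.py mv.in && python3 d.py Sm,.12
```

```text
(array([121.94760508, 164.9998045 ]), np.int64(121), array([0.45626837, 0.15589247])) [117.86936824 164.27984339]
t: 2.97
tcp_pos: [0.5983, 0.1576, 0.0213]
orientation: [[-0.317, 0.948, 0.002], [0.948, 0.317, 0.0], [-0.0, 0.002, -1.0]]
contact_force: [-10.6, -5.9, 28.4]
opening: 0.283
grip_force: 55.7
t: 3.3
tcp_pos: [0.5984, 0.1576, 0.0214]
orientation: [[-0.317, 0.948, 0.002], [0.948, 0.317, 0.0], [-0.001, 0.002, -1.0]]
contact_force: [-0.9, -1.6, 7.4]
opening: 0.283
grip_force: 59.0
q [ 0.2165  0.1293  1.7792 -0.0004  1.2306 -0.1063] yaw 1.894 turn to 1.9: -0.006
Sm,.12 [-0.2419 -0.1119 -0.0987]
```

Converted, -0.1 m / 0.75 = -0.1333, -0.085 m / 0.75 = -0.1133.

```bash
echo '{"steps":[[0,0,-0.0133,0,0.2],[0,0,-0.04,0,0.2],[0,0,-0.08,0,0.2],[0,0,-0.1133,0,0.2],[0,0,-0.1333,0,0.2],[0,0,-0.1333,0,0.2]]}' > mv.in && python3 nudge.py mv.in && python3 d.py Sm,.12
python3 - <<'E'
from m import *
d=arm.get_image("wrist");cv2.imwrite("pics/w2.png",d["image"])
E
```

```text
t: 3.8
tcp_pos: [0.5988, 0.158, 0.1239]
orientation: [[-0.318, 0.948, 0.005], [0.948, 0.318, 0.001], [-0.001, 0.006, -1.0]]
contact_force: [0.9, -0.1, -3.4]
opening: 0.287
grip_force: 59.2
q [ 0.2168  0.0415  1.6962  0.      1.3984 -0.1063] yaw 1.894 turn to 1.9: -0.006
Sm,.12 [-0.242  -0.1128  0.0034]
```

View pics/w2.png

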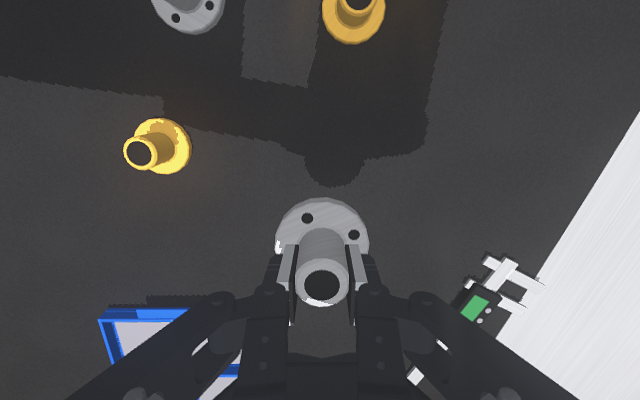

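Steel_1 is held upright, with its bore at (322,287). I carry it over the middle steel cell and work out the in-hand offset.

Converted, -0.236 m / 0.75 = -0.3147, -0.046 m / 0.75 = -0.0613.

```bash
python3 - <<'E'
from m import *
d=arm.get_image("wrist");o=arm.get_obs();p=cast(d,(322,287),o["tcp_pos"][2]-.0184+.046);print(o["orientation"].T[:2,:2]@(p-o["tcp_pos"][:2]))
E
echo '{"steps":[[-0.04,-0.0173,0,0,0.2],[-0.0867,-0.04,0,0,0.2],[-0.1333,-0.0613,0,0,0.2],[-0.18,-0.084,0,0,0.2],[-0.2267,-0.1053,0,0,0.2],[-0.2667,-0.124,0,0,0.2],[-0.3,-0.14,0,0,0.2],[-0.3147,-0.1467,0,0,0.2]]}' > mv.in && python3 nudge.py mv.in && python3 d.py Sm,.028
```

```text
[0.00036008 0.00182203]
t: 4.57
tcp_pos: [0.5667, -0.1039, 0.1173]
orientation: [[-0.315, 0.949, -0.003], [0.949, 0.315, 0.0], [0.001, -0.003, -1.0]]
contact_force: [-0.0, 0.2, -3.0]
opening: 0.286
grip_force: 59.4
q [-0.2252 -0.0429  1.7915 -0.0006  1.3959 -0.546 ] yaw 1.892 turn to 1.9: -0.008
Sm,.028 [-0.004   0.0012  0.0893]
```

Converted, 0.08 m / 0.75 = 0.1067, 0.079 m / 0.75 = 0.1053.

```bash
echo '{"steps":[[-0.0053,0.0013,0.0267,0,0.2],[-0.0053,0.0013,0.06,0,0.2],[-0.0053,0.0013,0.0867,0,0.2],[-0.0053,0.0013,0.1,0,0.2],[-0.0053,0.0013,0.1053,0,0.2],[-0.0053,0.0013,0.1067,0,0.2],[-0.0053,0.0013,0.1067,0,0.2]]}' > mv.in && python3 nudge.py mv.in && python3 d.py Sm,.0274
python3 - <<'E'
from m import *
d=arm.get_image("scene");cv2.imwrite("pics/s2.png",cv2.resize(d["image"][160:280,150:350],None,fx=3,fy=3))
E
```

```text
t: 5.15
tcp_pos: [0.5706, -0.1043, 0.04]
orientation: [[-0.318, 0.948, 0.0], [0.948, 0.318, -0.0], [-0.0, 0.0, -1.0]]
contact_force: [0.1, 0.2, -2.9]
opening: 0.285
grip_force: 59.4
q [-0.2248  0.0301  1.8519  0.      1.2594 -0.5481] yaw 1.894 turn to 1.9: -0.006
Sm,.0274 [-0.0023 -0.0026  0.0126]
```

View pics/s2.png

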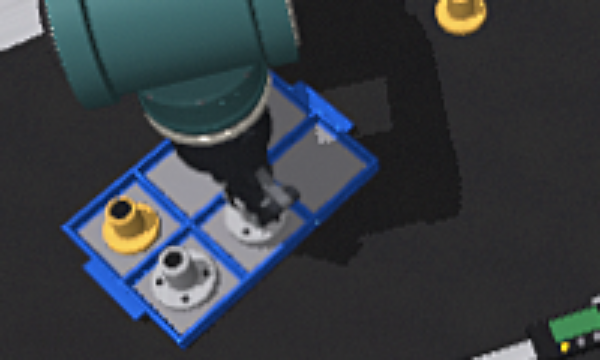

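The flange is over the middle steel cell with clearance all round. I lower it gently.

Converted, 0.011 m / 0.75 = 0.0147, 0.01 m / 0.75 = 0.0133.

```bash
echo '{"steps":[[-0.0027,-0.0027,0.0027,0,0.2],[-0.0027,-0.0027,0.0067,0,0.2],[-0.0027,-0.0027,0.0107,0,0.2],[-0.0027,-0.0027,0.0133,0,0.2],[-0.0027,-0.0027,0.0147,0,0.2],[-0.0027,-0.0027,0.0147,0,0.2]]}' > mv.in && python3 nudge.py mv.in; echo '{"steps":[[0,0,0.0013,0,0.2],[0,0,0.002,0,0.2],[0,0,0.0027,0,0.2],[0,0,0.0027,0,0.2],[0,0,0.0027,0,0.2]]}' > mv.in && python3 nudge.py mv.in
```

```text
t: 5.7
tcp_pos: [0.5689, -0.107, 0.0282]
orientation: [[-0.317, 0.948, -0.0], [0.948, 0.317, 0.0], [0.0, -0.0, -1.0]]
contact_force: [0.0, 0.3, -3.5]
opening: 0.28
grip_force: 59.4
t: 6.12
tcp_pos: [0.5692, -0.1071, 0.0274]
orientation: [[-0.317, 0.948, 0.0], [0.948, 0.317, -0.0], [-0.0, 0.0, -1.0]]
contact_force: [-5.6, 1.8, 6.1]
opening: 0.281
grip_force: 60.6
```

Contact is at z = 27.4 mm, as expected. I release and retreat.

Converted, -0.08 m / 0.75 = -0.1067, -0.05 m / 0.75 = -0.0667.

```bash
echo '{"steps":[[0,0,0,0,0.3],[0,0,0,0,0.4],[0,0,0,0,0.5],[0,0,0,0,0.55],[0,0,0,0,0.55],[0,0,-0.0267,0,0.55],[0,0,-0.0667,0,0.6],[0,0,-0.1067,0,0.7]]}' > mv.in && python3 nudge.py mv.in && python3 d.py s2,.1
```

```text
t: 6.78
tcp_pos: [0.5685, -0.1069, 0.1068]
orientation: [[-0.317, 0.948, -0.002], [0.948, 0.317, 0.0], [0.001, -0.002, -1.0]]
contact_force: [0.6, -0.2, 0.1]
opening: 0.699
grip_force: 0.0
q [-0.23   -0.0308  1.7975  0.      1.3767 -0.553 ] yaw 1.894 turn to 1.9: -0.006
s2,.1 [0.4    0.0124 0.0072]
```

Converted, 0.31 m / 0.75 = 0.4133, 0.27 m / 0.75 = 0.36.

```bash
echo '{"steps":[[0.04,0,0,0,0.7],[0.0933,0.0027,0,0,0.7],[0.1467,0.004,0,0,0.7],[0.2,0.0053,0,0,0.7],[0.2533,0.008,0,0,0.7],[0.3067,0.0093,0,0,0.7],[0.36,0.0107,0,0,0.7],[0.4133,0.0133,0,0,0.7]]}' > mv.in && python3 nudge.py mv.in >/dev/null&& echo '{"steps":[[0.0467,0.0013,0,0,0.7],[0.08,0.0027,0,0,0.7],[0.1067,0.0032,0.0067,0,0.7],[0.1173,0.0032,0.0133,0,0.7],[0.12,0.0032,0.0133,0,0.7],[0.12,0.0032,0.0133,0,0.7]]}' > mv.in && python3 nudge.py mv.in && python3 d.py s2,.022
python3 - <<'E'
from m import *
d=arm.get_image("wrist");o=arm.get_obs();R=o["orientation"]
q=proj(d,[.4533,.2764,.049]);b=bore(d,q,.049);print(q,b)
for n,c in(("b1",(.574,.306,.043)),("b2",(.4535,.1555,.043))):
    q=proj(d,c);print(n,q,bore(d,q,.043) if 6<q[0]<633 and 6<q[1]<393 else 0)
E
```

```text
t: 7.95
tcp_pos: [0.4537, 0.276, 0.0962]
orientation: [[-0.318, 0.948, -0.001], [0.948, 0.318, -0.001], [-0.0, -0.001, -1.0]]
contact_force: [-0.1, -0.2, 0.4]
opening: 0.697
grip_force: 0.0
q [ 0.4986 -0.1298  1.9082 -0.0002  1.3639  0.175 ] yaw 1.894 turn to 1.9: -0.006
s2,.022 [ 0.0005 -0.0002  0.0742]
[319.8117304  223.87461837] (array([320.08018668, 224.12091642]), np.int64(121), array([0.45353395, 0.2762837 ]))
b1 [490.66514428 233.44498991] (array([491.04578264, 233.01794184]), np.int64(121), array([0.57409832, 0.30639084]))
b2 [274.43529133 347.09512122] (array([273.96427269, 347.07163689]), np.int64(121), array([0.45311969, 0.15539707]))
```

Converted, 0.074 m / 0.75 = 0.0987, 0.073 m / 0.75 = 0.0973.

```bash
echo '{"steps":[[0,0,0.04,0,0.7],[0,0,0.0693,0,0.7],[0,0,0.088,0,0.7],[0,0,0.0973,0,0.6],[0,0,0.0987,0,0.5],[0,0,0.0987,0,0.2],[0,0,0.0987,0,0.2],[0,0,0.0987,0,0.2]]}' > mv.in && python3 nudge.py mv.in 60 && echo '{"steps":[[0,0,0,0,0.2],[0,0,0,0,0.2],[0,0,0,0,0.2]]}' > mv.in && python3 nudge.py mv.in && echo '{"steps":[[0,0,-0.0133,0,0.2],[0,0,-0.04,0,0.2],[0,0,-0.08,0,0.2],[0,0,-0.1133,0,0.2],[0,0,-0.1267,0,0.2]]}' > mv.in && python3 nudge.py mv.in && python3 d.py Se,.12
```

```text
t: 8.67
tcp_pos: [0.4545, 0.2763, 0.0238]
orientation: [[-0.317, 0.948, 0.002], [0.948, 0.317, 0.001], [0.0, 0.002, -1.0]]
contact_force: [1.6, -2.0, 4.4]
opening: 0.282
grip_force: 59.1
t: 8.92
tcp_pos: [0.4546, 0.2763, 0.0238]
orientation: [[-0.317, 0.948, 0.002], [0.948, 0.317, 0.0], [-0.0, 0.002, -1.0]]
contact_force: [2.1, -3.1, 7.0]
opening: 0.284
grip_force: 59.6
t: 9.33
tcp_pos: [0.4547, 0.2768, 0.1219]
orientation: [[-0.318, 0.948, 0.004], [0.948, 0.318, 0.002], [0.001, 0.004, -1.0]]
contact_force: [1.0, 0.6, -1.6]
opening: 0.284
grip_force: 59.2
q [ 0.4989 -0.1497  1.8827  0.0002  1.4041  0.1756] yaw 1.894 turn to 1.9: -0.006
Se,.12 [-0.326  -0.0142  0.0016]
```

Converted, -0.285 m / 0.75 = -0.38, -0.255 m / 0.75 = -0.34.

```bash
echo '{"steps":[[-0.0333,-0.0013,0,0,0.2],[-0.08,-0.004,0,0,0.2],[-0.1333,-0.0067,0,0,0.2],[-0.1867,-0.008,0,0,0.2],[-0.24,-0.0107,0,0,0.2],[-0.2933,-0.0133,0,0,0.2],[-0.34,-0.0147,0,0,0.2],[-0.38,-0.0173,0,0,0.2]]}' > mv.in && python3 nudge.py mv.in >/dev/null&& echo '{"steps":[[-0.0267,-0.0013,0,0,0.2],[-0.044,-0.0013,0,0,0.2],[-0.0533,-0.0013,0,0,0.2],[-0.0547,-0.0013,0,0,0.2],[-0.0547,-0.0013,0,0,0.2]]}' > mv.in && python3 nudge.py mv.in && python3 d.py Se,.042
```

```text
t: 10.42
tcp_pos: [0.5439, -0.0368, 0.1173]
orientation: [[-0.318, 0.948, -0.0], [0.948, 0.318, 0.0], [0.0, -0.0, -1.0]]
contact_force: [-0.1, -0.2, -2.1]
opening: 0.28
grip_force: 59.2
q [-0.1145 -0.1138  1.8582  0.0003  1.3977 -0.4377] yaw 1.894 turn to 1.9: -0.006
Se,.042 [-0.0003  0.0008  0.0753]
```

Converted, 0.08 m / 0.75 = 0.1067, 0.078 m / 0.75 = 0.104.

```bash
echo '{"steps":[[0,0.0013,0.0267,0,0.2],[0,0.0013,0.06,0,0.2],[0,0.0013,0.084,0,0.2],[0,0.0013,0.0973,0,0.2],[0,0.0013,0.104,0,0.2],[0,0.0013,0.1067,0,0.2],[0,0.0013,0.1067,0,0.2]]}' > mv.in && python3 nudge.py mv.in && python3 d.py Se,.0298
```

```text
t: 11.0
tcp_pos: [0.5452, -0.0367, 0.0381]
orientation: [[-0.318, 0.948, 0.0], [0.948, 0.318, -0.0], [-0.0, 0.0, -1.0]]
contact_force: [0.5, -0.7, -1.3]
opening: 0.285
grip_force: 59.2
q [-0.1138 -0.0414  1.9264  0.      1.2561 -0.4374] yaw 1.894 turn to 1.9: -0.006
Se,.0298 [ 0.     -0.0005  0.0083]
```

Converted, 0.007 m / 0.75 = 0.0093, 0.006 m / 0.75 = 0.008.

```bash
echo '{"steps":[[0,0,0.0027,0,0.2],[0,0,0.0053,0,0.2],[0,0,0.008,0,0.2],[0,0,0.0093,0,0.2],[0,0,0.0093,0,0.2]]}' > mv.in && python3 nudge.py mv.in; echo '{"steps":[[0,0,0.0013,0,0.2],[0,0,0.002,0,0.2],[0,0,0.0027,0,0.2],[0,0,0.0027,0,0.2]]}' > mv.in && python3 nudge.py mv.in
```

```text
t: 11.42
tcp_pos: [0.5449, -0.0371, 0.0304]
orientation: [[-0.317, 0.948, -0.0], [0.948, 0.317, 0.0], [0.0, -0.0, -1.0]]
contact_force: [0.4, 0.8, -3.1]
opening: 0.281
grip_force: 59.2
t: 11.75
tcp_pos: [0.5452, -0.0371, 0.0298]
orientation: [[-0.317, 0.948, 0.0], [0.948, 0.317, -0.0], [-0.0, 0.0, -1.0]]
contact_force: [-7.8, 1.0, 13.0]
opening: 0.281
grip_force: 60.9
```

Converted, -0.08 m / 0.75 = -0.1067, -0.05 m / 0.75 = -0.0667.

```bash
echo '{"steps":[[0,0,-0.0013,0,0.3],[0,0,-0.0013,0,0.4],[0,0,-0.0013,0,0.5],[0,0,-0.0013,0,0.55],[0,0,-0.0013,0,0.55],[0,0,-0.0267,0,0.55],[0,0,-0.0667,0,0.6],[0,0,-0.1067,0,0.7]]}' > mv.in && python3 nudge.py mv.in && python3 d.py b1,.095
```

```text
t: 12.42
tcp_pos: [0.5444, -0.037, 0.1088]
orientation: [[-0.317, 0.948, -0.002], [0.948, 0.317, 0.0], [0.001, -0.002, -1.0]]
contact_force: [0.5, -0.0, 0.2]
opening: 0.699
grip_force: 0.0
q [-0.1146 -0.1055  1.865   0.      1.3841 -0.4376] yaw 1.894 turn to 1.9: -0.006
b1,.095 [0.3158 0.137  0.0138]
```

Converted, 0.27 m / 0.75 = 0.36, 0.235 m / 0.75 = 0.3133.

```bash
echo '{"steps":[[0.0333,0.0147,0,0,0.7],[0.08,0.0347,0,0,0.7],[0.1267,0.0547,0,0,0.7],[0.1733,0.0747,0,0,0.7],[0.22,0.096,0,0,0.7],[0.2667,0.116,0,0,0.7],[0.3133,0.136,0,0,0.7],[0.36,0.156,0,0,0.7]]}' > mv.in && python3 nudge.py mv.in >/dev/null&& echo '{"steps":[[0.0333,0.0147,0,0,0.7],[0.0533,0.0227,0.0067,0,0.7],[0.06,0.0267,0.0133,0,0.7],[0.0613,0.0267,0.0187,0,0.7],[0.0613,0.0267,0.0187,0,0.7],[0.0613,0.0267,0.0187,0,0.7]]}' > mv.in && python3 nudge.py mv.in && python3 d.py b1,.021
python3 - <<'E'
from m import *
d=arm.get_image("wrist")
for n,c in(("b1",(.574,.306,.043)),("b2",(.4535,.1555,.043))):
    print(n,proj(d,c))
g=cv2.cvtColor(d["image"],cv2.COLOR_BGR2GRAY)
print([(c,s[4],cast(d,c,.043)) for c,s in blobs(g<45,150,1500) if s[2]<60 and s[3]<60])
cv2.imwrite("pics/w3.png",d["image"])
E
```

```text
t: 13.58
tcp_pos: [0.5746, 0.3047, 0.0941]
orientation: [[-0.316, 0.949, -0.001], [0.949, 0.316, -0.001], [-0.0, -0.001, -1.0]]
contact_force: [-0.3, -0.3, 0.3]
opening: 0.701
grip_force: 0.0
q [ 0.4485  0.1322  1.6495 -0.0002  1.3608  0.1266] yaw 1.893 turn to 1.9: -0.007
b1,.021 [ 0.0015 -0.0001  0.0731]
b1 [320.04705444 220.39909956]
b2 [124.30579892 337.21449012]
[]
```

View pics/w3.png

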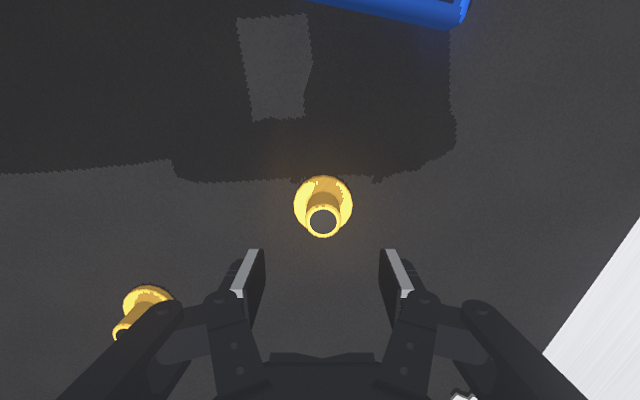

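Brass_1's bore is at (322,221), against a predicted (320,220), so I grip it.

Converted, 0.0745 m / 0.75 = 0.0993, 0.073 m / 0.75 = 0.0973.

```bash
echo '{"steps":[[0.0013,0,0.04,0,0.7],[0.0013,0,0.0693,0,0.7],[0.0013,0,0.088,0,0.7],[0.0013,0,0.0973,0,0.6],[0.0013,0,0.0993,0,0.5],[0.0013,0,0.0993,0,0.2],[0.0013,0,0.0993,0,0.2],[0.0013,0,0.0993,0,0.2]]}' > mv.in && python3 nudge.py mv.in 50 && echo '{"steps":[[0,0,0,0,0.2],[0,0,0,0,0.2],[0,0,0,0,0.2]]}' > mv.in && python3 nudge.py mv.in && echo '{"steps":[[0,0,-0.0133,0,0.2],[0,0,-0.04,0,0.2],[0,0,-0.08,0,0.2],[0,0,-0.1133,0,0.2],[0,0,-0.1267,0,0.2]]}' > mv.in && python3 nudge.py mv.in && python3 d.py Be,.12
```

```text
t: 14.3
tcp_pos: [0.5749, 0.3072, 0.0214]
orientation: [[-0.317, 0.948, 0.002], [0.948, 0.317, 0.001], [0.0, 0.002, -1.0]]
contact_force: [1.6, 0.1, 3.6]
opening: 0.287
grip_force: 49.5
t: 14.55
tcp_pos: [0.5749, 0.3072, 0.0214]
orientation: [[-0.317, 0.948, 0.002], [0.948, 0.317, 0.001], [0.0, 0.002, -1.0]]
contact_force: [-0.1, -2.2, 7.6]
opening: 0.279
grip_force: 49.8
t: 14.97
tcp_pos: [0.5753, 0.3076, 0.1198]
orientation: [[-0.318, 0.948, 0.004], [0.948, 0.318, 0.002], [0.001, 0.005, -1.0]]
contact_force: [-0.1, 0.2, -1.1]
opening: 0.287
grip_force: 49.3
q [0.452  0.1151 1.625  0.0001 1.3968 0.1288] yaw 1.894 turn to 1.9: -0.006
Be,.12 [-0.3176 -0.213  -0.0014]
```

Converted, -0.25 m / 0.75 = -0.3333, -0.216 m / 0.75 = -0.288.

```bash
echo '{"steps":[[-0.0267,-0.0187,0,0,0.2],[-0.0667,-0.0453,0,0,0.2],[-0.1107,-0.0747,0,0,0.2],[-0.156,-0.1053,0,0,0.2],[-0.2,-0.1347,0,0,0.2],[-0.244,-0.164,0,0,0.2],[-0.288,-0.1933,0,0,0.2],[-0.3333,-0.224,0,0,0.2]]}' > mv.in && python3 nudge.py mv.in >/dev/null&& echo '{"steps":[[-0.04,-0.0267,0,0,0.2],[-0.0667,-0.044,0,0,0.2],[-0.08,-0.0533,0,0,0.2],[-0.088,-0.0587,0,0,0.2],[-0.0893,-0.06,0,0,0.2],[-0.0893,-0.06,0,0,0.2]]}' > mv.in && python3 nudge.py mv.in && python3 d.py Be,.04
```

```text
t: 16.13
tcp_pos: [0.4729, -0.061, 0.115]
orientation: [[-0.317, 0.948, -0.0], [0.948, 0.317, 0.0], [0.0, -0.0, -1.0]]
contact_force: [-0.2, 0.2, -1.9]
opening: 0.286
grip_force: 49.5
q [-0.1818 -0.2738  1.9985  0.0002  1.4171 -0.5045] yaw 1.893 turn to 1.9: -0.007
Be,.04 [-0.0006  0.0011  0.075 ]
```

Converted, 0.08 m / 0.75 = 0.1067, 0.078 m / 0.75 = 0.104.

```bash
echo '{"steps":[[0,0.0013,0.0267,0,0.2],[0,0.0013,0.06,0,0.2],[0,0.0013,0.084,0,0.2],[0,0.0013,0.0973,0,0.2],[0,0.0013,0.104,0,0.2],[0,0.0013,0.1067,0,0.2],[0,0.0013,0.1067,0,0.2]]}' > mv.in && python3 nudge.py mv.in && python3 d.py Be,.0274
```

```text
t: 16.72
tcp_pos: [0.4743, -0.0605, 0.0355]
orientation: [[-0.318, 0.948, 0.0], [0.948, 0.318, 0.0], [-0.0, 0.0, -1.0]]
contact_force: [0.7, -0.8, -1.2]
opening: 0.285
grip_force: 49.4
q [-0.1804 -0.1976  2.0721  0.0001  1.2668 -0.5039] yaw 1.894 turn to 1.9: -0.006
Be,.0274 [-0.0006 -0.0004  0.0081]
```

Converted, 0.007 m / 0.75 = 0.0093, 0.006 m / 0.75 = 0.008.

```bash
echo '{"steps":[[0,0,0.0027,0,0.2],[0,0,0.0053,0,0.2],[0,0,0.008,0,0.2],[0,0,0.0093,0,0.2],[0,0,0.0093,0,0.2]]}' > mv.in && python3 nudge.py mv.in; echo '{"steps":[[0,0,0.0007,0,0.2],[0,0,0.0013,0,0.2],[0,0,0.002,0,0.2],[0,0,0.002,0,0.2]]}' > mv.in && python3 nudge.py mv.in
```

```text
t: 17.13
tcp_pos: [0.4738, -0.0609, 0.028]
orientation: [[-0.317, 0.948, -0.0], [0.948, 0.317, 0.0], [0.0, -0.0, -1.0]]
contact_force: [0.7, 0.7, -1.6]
opening: 0.287
grip_force: 49.4
t: 17.47
tcp_pos: [0.474, -0.0609, 0.0274]
orientation: [[-0.317, 0.948, 0.0], [0.948, 0.317, -0.0], [-0.0, 0.0, -1.0]]
contact_force: [-6.5, 0.6, 8.9]
opening: 0.282
grip_force: 50.6
```

Converted, -0.08 m / 0.75 = -0.1067, -0.05 m / 0.75 = -0.0667.

```bash
echo '{"steps":[[0,0,-0.0013,0,0.3],[0,0,-0.0013,0,0.4],[0,0,-0.0013,0,0.5],[0,0,-0.0013,0,0.55],[0,0,-0.0013,0,0.55],[0,0,-0.0267,0,0.55],[0,0,-0.0667,0,0.6],[0,0,-0.1067,0,0.7]]}' > mv.in && python3 nudge.py mv.in && python3 d.py b2,.095
```

```text
t: 18.13
tcp_pos: [0.4732, -0.0608, 0.1069]
orientation: [[-0.317, 0.948, -0.002], [0.948, 0.317, 0.0], [0.001, -0.002, -1.0]]
contact_force: [0.2, -0.1, 0.7]
opening: 0.694
grip_force: 0.0
q [-0.1811 -0.2658  2.0056 -0.      1.4037 -0.5041] yaw 1.894 turn to 1.9: -0.006
b2,.095 [0.2113 0.0499 0.012 ]
```

Converted, 0.211 m / 0.75 = 0.2813, 0.208 m / 0.75 = 0.2773.

```bash
echo '{"steps":[[0.04,0.0093,0,0,0.7],[0.0907,0.0213,0,0,0.7],[0.1413,0.0333,0,0,0.7],[0.192,0.0453,0.004,0,0.7],[0.2333,0.056,0.008,0,0.7],[0.26,0.0627,0.012,0,0.7],[0.2773,0.0667,0.016,0,0.7],[0.2813,0.0667,0.016,0,0.7]]}' > mv.in && python3 nudge.py mv.in >/dev/null && echo '{"steps":[[0,0,0,0,0.7],[0,0,0,0,0.7]]}' > mv.in && python3 nudge.py mv.in && python3 d.py b2,.021
python3 - <<'E'
from m import *
d=arm.get_image("wrist");print(proj(d,(.4535,.1555,.043)))
g=cv2.cvtColor(d["image"],cv2.COLOR_BGR2GRAY)[190:260,290:350]
h=cv2.cvtColor(d["image"],cv2.COLOR_BGR2HSV);y=(abs(h[...,0].astype(int)-24)<9)&(h[...,1]>90)&(h[...,2]>80)
f,hier=cv2.findContours(y.astype(np.uint8),cv2.RETR_CCOMP,cv2.CHAIN_APPROX_NONE)
for c,q in zip(f,hier[0]):
    if q[3]>=0 and cv2.contourArea(c)>100: (p,r)=cv2.minEnclosingCircle(c);print("hole",p,r,cast(d,p,.043))
E
```

```text
t: 18.97
tcp_pos: [0.4544, 0.1546, 0.0947]
orientation: [[-0.318, 0.948, 0.0], [0.948, 0.318, -0.0], [-0.0, -0.0, -1.0]]
contact_force: [-0.3, -1.2, -1.0]
opening: 0.7
grip_force: 0.0
q [ 0.275  -0.2505  2.0138 -0.0002  1.3783 -0.0481] yaw 1.894 turn to 1.9: -0.006
b2,.021 [ 0.0011 -0.0006  0.0737]
[319.34556971 220.53217697]
hole (322.5, 220.5) 13.946425437927246 [0.45559634 0.15622641]
```

Converted, 0.0745 m / 0.75 = 0.0993, 0.001 m / 0.75 = 0.0013.

```bash
echo '{"steps":[[0.0013,0.0013,0.04,0,0.7],[0.0013,0.0013,0.0693,0,0.7],[0.0013,0.0013,0.088,0,0.7],[0.0013,0.0013,0.0973,0,0.6],[0.0013,0.0013,0.0993,0,0.5],[0.0013,0.0013,0.0993,0,0.2],[0.0013,0.0013,0.0993,0,0.2],[0.0013,0.0013,0.0993,0,0.2]]}' > mv.in && python3 nudge.py mv.in 50 && echo '{"steps":[[0,0,0,0,0.2],[0,0,0,0,0.2],[0,0,0,0,0.2]]}' > mv.in && python3 nudge.py mv.in && echo '{"steps":[[0,0,-0.0133,0,0.2],[0,0,-0.04,0,0.2],[0,0,-0.08,0,0.2],[0,0,-0.1133,0,0.2],[0,0,-0.1267,0,0.2]]}' > mv.in && python3 nudge.py mv.in && python3 d.py Bm,.12
```

```text
t: 19.68
tcp_pos: [0.4555, 0.1564, 0.0211]
orientation: [[-0.317, 0.948, 0.001], [0.948, 0.317, 0.0], [-0.0, 0.002, -1.0]]
contact_force: [2.2, -0.2, 2.6]
opening: 0.287
grip_force: 49.5
t: 19.93
tcp_pos: [0.4556, 0.1564, 0.0211]
orientation: [[-0.318, 0.948, 0.002], [0.948, 0.318, 0.0], [-0.0, 0.002, -1.0]]
contact_force: [-0.7, -3.0, 7.1]
opening: 0.285
grip_force: 50.0
t: 20.35
tcp_pos: [0.4559, 0.1567, 0.1193]
orientation: [[-0.318, 0.948, 0.004], [0.948, 0.318, 0.001], [-0.0, 0.004, -1.0]]
contact_force: [1.2, -0.1, -1.7]
opening: 0.285
grip_force: 49.3
q [ 0.2782 -0.2671  1.986   0.0002  1.4185 -0.045 ] yaw 1.894 turn to 1.9: -0.006
Bm,.12 [-0.2866 -0.0513 -0.0009]
```

Underside is TCP − 18.1 mm, so it should touch the tray floor at 27.1 mm.

Converted, -0.265 m / 0.75 = -0.3533, -0.245 m / 0.75 = -0.3267.

```bash
echo '{"steps":[[-0.0333,-0.0053,0,0,0.2],[-0.08,-0.0147,0,0,0.2],[-0.1333,-0.024,0,0,0.2],[-0.1867,-0.0333,0,0,0.2],[-0.24,-0.0427,0,0,0.2],[-0.2867,-0.052,0,0,0.2],[-0.3267,-0.0587,0,0,0.2],[-0.3533,-0.064,0,0,0.2]]}' > mv.in && python3 nudge.py mv.in >/dev/null&& echo '{"steps":[[-0.016,-0.0027,0,0,0.2],[-0.0267,-0.004,0,0,0.2],[-0.028,-0.004,0,0,0.2],[-0.028,-0.004,0,0,0.2]]}' > mv.in && python3 nudge.py mv.in && python3 d.py Bm,.04
```

```text
t: 21.35
tcp_pos: [0.4974, -0.1304, 0.1149]
orientation: [[-0.318, 0.948, -0.0], [0.948, 0.318, 0.0], [0.0, -0.0, -1.0]]
contact_force: [0.1, 0.3, -1.7]
opening: 0.284
grip_force: 49.3
q [-0.3063 -0.1837  1.9242  0.0003  1.4016 -0.6294] yaw 1.894 turn to 1.9: -0.006
Bm,.04 [-0.0011  0.0005  0.0749]
```

Converted, 0.08 m / 0.75 = 0.1067, 0.078 m / 0.75 = 0.104.

```bash
echo '{"steps":[[-0.0013,0.0013,0.0267,0,0.2],[-0.0013,0.0013,0.06,0,0.2],[-0.0013,0.0013,0.084,0,0.2],[-0.0013,0.0013,0.0973,0,0.2],[-0.0013,0.0013,0.104,0,0.2],[-0.0013,0.0013,0.1067,0,0.2],[-0.0013,0.0013,0.1067,0,0.2]]}' > mv.in && python3 nudge.py mv.in && python3 d.py Bm,.0271
```

```text
t: 21.93
tcp_pos: [0.4989, -0.1313, 0.0356]
orientation: [[-0.318, 0.948, 0.0], [0.948, 0.318, -0.0], [-0.0, 0.0, -1.0]]
contact_force: [0.4, 0.6, -1.7]
opening: 0.286
grip_force: 49.4
q [-0.3069 -0.1079  1.9933  0.0001  1.2557 -0.6304] yaw 1.894 turn to 1.9: -0.006
Bm,.0271 [ 0.0003 -0.0007  0.0085]
```

Converted, 0.007 m / 0.75 = 0.0093, 0.006 m / 0.75 = 0.008.

```bash
echo '{"steps":[[0,0,0.0027,0,0.2],[0,0,0.0053,0,0.2],[0,0,0.008,0,0.2],[0,0,0.0093,0,0.2],[0,0,0.0093,0,0.2]]}' > mv.in && python3 nudge.py mv.in; echo '{"steps":[[0,0,0.0007,0,0.2],[0,0,0.0013,0,0.2],[0,0,0.002,0,0.2],[0,0,0.002,0,0.2]]}' > mv.in && python3 nudge.py mv.in
```

```text
t: 22.35
tcp_pos: [0.4986, -0.1317, 0.028]
orientation: [[-0.317, 0.948, -0.0], [0.948, 0.317, 0.0], [0.0, -0.0, -1.0]]
contact_force: [-0.3, 0.3, -1.3]
opening: 0.284
grip_force: 49.3
t: 22.68
tcp_pos: [0.4987, -0.1317, 0.0271]
orientation: [[-0.317, 0.948, 0.0], [0.948, 0.317, -0.0], [-0.0, 0.0, -1.0]]
contact_force: [-4.5, 0.4, 5.9]
opening: 0.283
grip_force: 50.3
```

Released, then raised and moved aside to look.

Converted, -0.08 m / 0.75 = -0.1067, -0.05 m / 0.75 = -0.0667.

```bash
echo '{"steps":[[0,0,-0.0013,0,0.3],[0,0,-0.0013,0,0.4],[0,0,-0.0013,0,0.5],[0,0,-0.0013,0,0.55],[0,0,-0.0013,0,0.55],[0,0,-0.0267,0,0.55],[0,0,-0.0667,0,0.6],[0,0,-0.1067,0,0.7]]}' > mv.in && python3 nudge.py mv.in && echo '{"steps":[[0.04,0,-0.0267,0,0.7],[0.0933,0,-0.04,0,0.7],[0.1467,0,-0.04,0,0.7],[0.2,0,-0.04,0,0.7],[0.2533,0,-0.04,0,0.7],[0.2933,0,-0.04,0,0.7],[0.32,0,-0.04,0,0.7],[0.3333,0,-0.04,0,0.7]]}' > mv.in && python3 nudge.py mv.in
python3 - <<'E'
from m import *
t=arm.get_image("top");s=arm.get_image("scene")
f=lambda d,x,y:cv2.resize(d["image"][y:y+120,x:x+160],None,fx=2.5,fy=2.5)
cv2.imwrite("pics/end.png",np.hstack([f(t,345,165),f(s,140,170)]))
np.set_printoptions(precision=4,suppress=True)
for n,P in dict(s0=(.5892,-.1784,.055),b0=(.5223,-.2004,.049),Sm=(.569,-.107,.055),Se=(.545,-.037,.055),Bm=(.4985,-.1315,.049),Be=(.474,-.061,.049)).items():
    for d in(t,s): b=bore(d,proj(d,P),P[2]);print(n,b[1],b[2])
E
```

```text
t: 23.35
tcp_pos: [0.498, -0.1315, 0.1068]
orientation: [[-0.317, 0.948, -0.002], [0.948, 0.317, 0.001], [0.001, -0.002, -1.0]]
contact_force: [1.0, -0.7, 0.1]
opening: 0.698
grip_force: 0.0
t: 24.02
tcp_pos: [0.4185, 0.1074, 0.1368]
orientation: [[-0.319, 0.948, 0.001], [0.948, 0.319, 0.0], [0.0, 0.001, -1.0]]
contact_force: [0.6, 0.8, -0.3]
opening: 0.702
grip_force: 0.0
s0 29 [ 0.5887 -0.179 ]
s0 27 [ 0.5896 -0.1785]
b0 40 [ 0.5216 -0.2003]
b0 35 [ 0.5231 -0.2005]
Sm 26 [ 0.5672 -0.104 ]
Sm 23 [ 0.5678 -0.1037]
Se 28 [ 0.5441 -0.0366]
Se 20 [ 0.5448 -0.0365]
Bm 40 [ 0.4974 -0.1318]
Bm 30 [ 0.4977 -0.1313]
Be 41 [ 0.4732 -0.0615]
Be 28 [ 0.4742 -0.0619]
```

View pics/end.png

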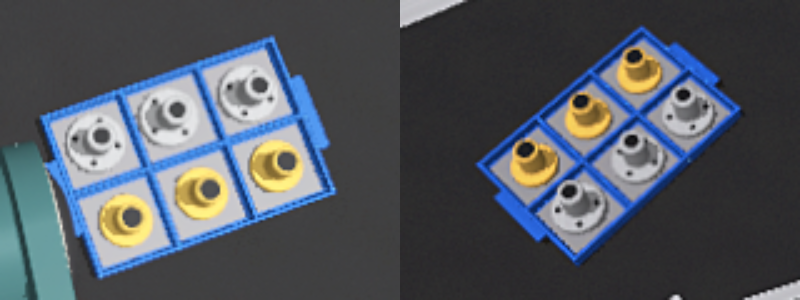

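The final views show all six bushings flat in their compartments, steel along the upper row and brass along the lower. The two that were already there have not moved, to within 1 mm.

```bash
python3 -c "
from cell import arm
print(arm.finish_job())"
```

```text
the job is handed in; nothing more can be done
None
```

I set all four loose bushings flange down in the tray, one row all steel and the other all brass, and handed the job in at about 24 s; the two bushings already there stayed within 1 mm, but I did not re-measure the tools.

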